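Leak-check the air-sampling pump

TASK

Leak-check the hand air pump: press the red test button so that the vent lever drops and let the button spring back, then lift the lever up again until it rests on its stop beyond upright. After that pull the blue handle out against its spring until the red pointer stands squarely over the green mark, and finish while holding it there: do not let go. Leave the bottles, flasks and other things on the table undisturbed.

Things in the scene. Friction and masses are not known exactly. Their poses are not given: they have to be found in the camera images.
- pump: Leak-test stand, fixed: grey base plate 400 x 150 x 12 mm with a clear barrel (axis 58 mm up, end caps to 86 mm). Origin on the table under the barrel axis. x runs along the barrel from the blue handle to the aluminium valve block; the handle is pulled out along -x; z up. The block, 60 mm tall, spans x 95 to 145, y -50 to 60 mm and carries lever and button; a white rail lies at y -62, top 30 mm up.
- button_top (a point): Centre of the top of the red test button, 26 mm across, on the valve block at pump x 132, y 35 mm, 74 mm above the table; pressed straight down.
- test_button (a joint): Button travel in m: 0 released, 0.007 fully down; about 1 N to start and 5 N at full depth, springs back. Pressed nearly full depth it tips the raised lever, which then falls by its own weight.
- vent_lever (a joint): Lever angle, rad: 0 raised (leaning 0.15 past upright towards the barrel, on its stop), 1.55 dropped (nearly level, pointing away from the barrel). Below 0.1 it falls back to 0 by itself, above 0.2 it drops. The free hinge runs along the pump's y axis at pump x 120, y -20 mm, 50 mm above the table.
- lever_knob (a point): Centre of the yellow ball, 22 mm across, at the end of the lever, 60 mm from the hinge; the stem is 8 mm thick. When raised it is 109 mm above the table, when dropped 60 mm above it, at pump x 179 mm, clear of the block.
- plunger (a joint): How far the plunger is pulled out, m: 0 home, 0.085 at its stop. A spring pulls it home: about 3 N at home, 1.1 N more for every 10 mm.
- handle (a point): Point in the blue upright paddle handle at the plunger's end, 17 mm below its top edge (118 mm above the table), mid-thickness. The paddle is 14 mm thick along the pump's x, 70 mm wide along y, top edge 135 mm above the table; the rod behind it lies 58 mm up. At home it is 38 mm from the barrel's end cap. Slides along the pump's -x.
- pointer (a point): Middle of the red pointer (4 mm wide along x) that sticks out sideways from the handle over the graduated rail, 40 mm above the table; moves with the handle.
- mark: Green mark clipped on the white rail, 12 mm wide along the pump's x, 26 mm long across; origin at its centre, 33 mm above the table, axes as the pump's. It lies 35 to 65 mm out from the pointer's home place; the pointer passes above it.
- flask_a_mid (a point): Bystander: conical glass flask with orange stopper, 64 mm wide, 120 mm tall, beyond the pump; point 50 mm up.
- flask_b_mid (a point): Bystander: second such flask, far out to one side; point 50 mm up.
- amber_mid (a point): Bystander: amber bottle with white cap, 60 mm wide, 130 mm tall; point 65 mm up.
- jar_mid (a point): Bystander: clear jar, 72 mm wide, 90 mm tall; point 45 mm up.
- pot_mid (a point): Bystander: terracotta pot, 80 mm wide, 65 mm tall; point half-way up.
- carton_mid (a point): Bystander: white carton 110 x 45 x 35 mm (length along its x), on the robot's side of the pump; point half-way up.
- dropper_mid (a point): Bystander: small dropper bottle with red cap, 34 mm wide, 70 mm tall, beyond the pump; point half-way up.

How it is judged:
On the way, in this order (a step that is already met when the one before it is completed fails the run):
1. the test button is pressed down (value of joint test_button above 0.0045 m).
2. the vent lever has dropped and the button is released (value of joint vent_lever above 1.2 rad and value of joint test_button below 0.002 m), for 0.1 s.
3. the lever is back up on its stop, the handle still home (value of joint vent_lever below 0.1 rad and value of joint test_button below 0.002 m and value of joint plunger below 0.015 m), for 0.2 s.
4. the handle is pulled out so that the pointer is over the mark (x of pointer in the frame of mark between -0.006 and 0.006 m), for 0.3 s.
At the end, for the whole second after the job is handed in: The pointer's middle is within 6 mm of the mark's middle along the rail (over the green), still, held by the fingers with more than 2 N; the lever is up (below 0.1 rad) and the button out (below 2 mm) (all of step 4 and value of joint vent_lever below 0.1 rad and value of joint test_button below 0.002 m and velocity of joint plunger between -0.01 and 0.01 m/s and contact force between plunger and the fingers above 2 N); the arm keeps its last pose, push and grip.
It fails at once if a bystander was moved more than 30 mm (distance of any of flask_a_mid, flask_b_mid, amber_mid, jar_mid, pot_mid, carton_mid, dropper_mid from where it was at the start of the episode above 0.03 m).
It also fails if it takes over 59 s, if anything falls off the work surface, if the arm or the gripper's body presses on something with over 40 N, if the wrist force passes 120 N, or if a joint passes its speed limit or range.

ROBOT

A 6-joint arm with a two-finger parallel gripper is mounted at the origin on the work surface. World frame = base frame: x ahead of the robot, y to its left, z up, the work surface at z = 0. Lengths are in m, angles in rad, forces in N, time in s.
With the tool pointing down it reaches from about 0.375 to 0.975 m from the base axis. Payload 3.8 kg.
Tool frame: the origin (TCP) lies where the fingers leave the gripper's body, on its centre line; the fingertips stand 73 mm ahead of it and the grasp point (between the pads) lies 54 mm ahead of it; z points along the fingers, y is the line along which they close (so a half turn about z gives the same grasp; the last joint's range is limited). The gripper opens to 85 mm and grips with 20 to 120 N. Pads are 22 mm wide; open, the fingers measure 114 mm over their backs; the gripper's body (76 mm by 85 mm) begins 54 mm behind the grasp point. The pads swing forward as they close: fully open they stand 13 mm farther back than shut.
Start: joints at [-1.323, 0.264, 1.604, -0, 1.274, -0.037], TCP at [0.19, -0.648, 0.304] pointing down, gripper open.
Joint ranges: [-2.63, 2.63], [-0.94, 2.18], [0.31, 2.57], [-1.31, 4.45], [0, 2.66], [-2.55, 2.55]. Speed limits (rad/s): [2.57, 2.57, 3.14, 3.14, 3.14, 3.14].

INTERFACE

Orientations are given as a unit quaternion [w, x, y, z].
In Python, from workcell import monitor, snapshot, r gives the robot as it stands.
- The arm moves only by the tool apply_moves, never from a script. Its argument "series" is a list of rows, each a list of 5 numbers: the opening, from -1 (shut) to 1 (fully open), then the shift along the world's x, y, z in cm, then the turn about the world's z in degrees. A call has 1 to 12 rows; each row shifts and turns the commanded pose from where the row before left it; what a row does not reach is not made up. A row lasts 1/10 s, in which the tool goes at most 50 mm and 8.59 degrees, less where a joint would pass 70% of its speed; a pose out of reach is approached as far as the arm can. A call is refused whole if a number of a shift passes 5 or a number of a turn 8.59, either way. A call with a gripper value outside its range is refused whole. The fingers move at their own pace and stop on an object; "squeeze" is the grip in N (left out, the last holds). Time passes only in rows, so rows that do not move let the fingers close. It gives the time, the measured TCP pose, the force, the opening and the grip force at its end, in the units of the state.
- monitor.sense(): the state, without advancing time (a new reading comes with each control period).
- snapshot(name): name is "scene" or "top"; returns a dict with "img" (480x640x3 uint8, red, green, blue), "fx", "fy", "cx", "cy" (pixels), "position" and "rotation" of the camera in the world. Camera axes: x right, y up, looking along -z (the intrinsics and any distortion apply to the point x, -y, -z); pixel columns grow to the right and rows downward; lengths in m; the calibration is good to about 2 mm. A picture is of the moment at which its call begins. There is no depth.
- r.hand_in(): hands the job in; it is judged then, once.
The state is a dict: "time": time; "joint_pos": joint angles; "qvel": joint speeds; "effort": joint torques, N m; "ee_pos": TCP position; "ee_rot": TCP orientation; "contact_force": force on the tool from outside, world axes, zero at the start; "torque": the same for the moment, N m; "opening": finger opening in m; "grip_force": force on a finger pad.
Only numpy, scipy, OpenCV 4.12 (cv2) and the standard library are available. Lean on these libraries where they do the work, as an engineer would, in place of code of your own. Each camera call takes 0.05 s, during which the arm holds its last target. There are 200 camera calls.

## Working session

There is one attempt and no reset: what is moved stays moved. The work goes in short steps, Python scripts to look and compute and a tool call to move; the robot and the scene stay as the last step left them, time stands still between calls to the robot, and variables do not carry over. Pictures are saved under pics/ and viewed, at most 10 in all, crops included, and the job is handed in when it is done.

Besides the shell and the picture viewer there is one more tool, called after "Request:" by a JSON object that holds its "fn" and its "kwargs". apply_moves: Moves the arm, as the interface text tells. Its arguments: {"type":"object","properties":{"series":{"type":"array"},"squeeze":{"type":"number"}},"required":["series"]}

```bash
mkdir -p pics
python3 - <<'E'
from workcell import monitor, snapshot, r
import cv2,pickle
d={}
for n in("scene","top"):
    s=snapshot(n); d[n]=s; cv2.imwrite(f"pics/{n}0.png",s["img"][:,:,::-1]); print({k:v for k,v in s.items() if k!="img"})
pickle.dump(d,open("s0.pkl","wb"))
print(monitor.sense())
E
```

```text
{'fx': 616.4070840803703, 'fy': 616.4070840803703, 'cx': 336.55305803703385, 'cy': 235.28830641584585, 'position': array([1.42862599, 0.66398177, 0.91234559]), 'rotation': array([0.38426223, 0.19477026, 0.40362691, 0.80715079])}
{'fx': 557.8800200374053, 'fy': 557.8800200374053, 'cx': 317.2264136737771, 'cy': 241.1950161272176, 'position': array([0.29722204, 0.01729685, 1.59508315]), 'rotation': array([-0.67377194, -0.06899495,  0.07441633,  0.73193803])}
{'time': 0.1, 'joint_pos': array([-1.32291502e+00,  2.64692754e-01,  1.60526696e+00,  5.38680067e-06,
        1.27369774e+00, -3.69061542e-02]), 'qvel': array([ 0.00023025, -0.00119958, -0.00325625,  0.00070041,  0.00072391,
       -0.00219445]), 'effort': array([ 2.73229552e-04, -5.16705251e+01, -3.68589914e+01, -1.68553333e-04,
        6.19393613e-03,  3.99511570e-07]), 'ee_pos': array([ 0.1895106 , -0.64730512,  0.30266036]), 'ee_rot': array([-1.02693477e-03,  9.89878716e-01,  1.41912164e-01, -1.06143493e-04]), 'contact_force': array([0.29040172, 0.55311131, 0.00352936]), 'torque': array([0.00335819, 0.01713361, 0.00643363]), 'grip_force': 0.0, 'opening': 0.08535579462486047}
```

View pics/scene0.png

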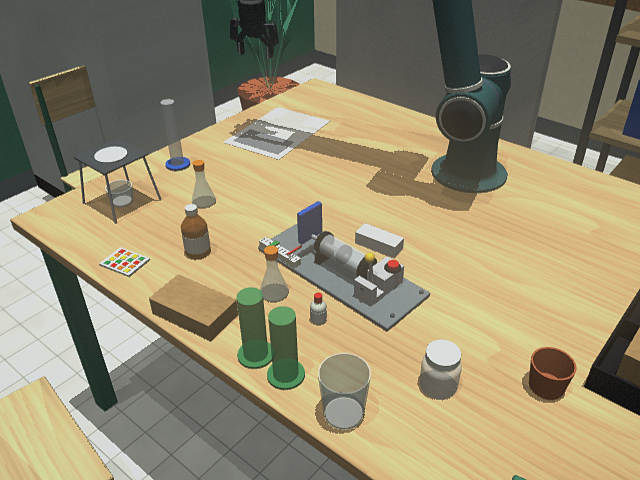

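View pics/top0.png

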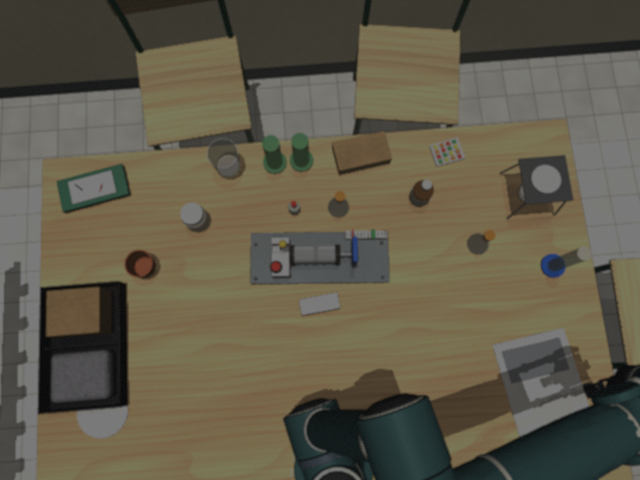

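The scene shows the pump mid-table: blue handle (310,220), yellow knob (370,258), red button (393,266). In the top view the pump spans (250..390, 233..283), with its x axis along about world +y. Next I measure by colour in both views.

```bash
cat > h.py <<'E'
import numpy as np,cv2
from scipy.spatial.transform import Rotation as R
def ray(s,u,v):
    q=np.array(s["rotation"]); d=np.array([(u-s["cx"])/s["fx"],-(v-s["cy"])/s["fy"],-1.])
    d=R.from_quat(q[[1,2,3,0]]).apply(d); return np.array(s["position"]),d/np.linalg.norm(d)
def plane(s,u,v,z):
    p,d=ray(s,u,v); return p+d*(z-p[2])/d[2]
def tri(s1,a,s2,b):
    p,d=ray(s1,*a);q,e=ray(s2,*b)
    t=np.linalg.lstsq(np.c_[d,-e],q-p,rcond=None)[0]
    x,y=p+d*t[0],q+e*t[1]; return (x+y)/2,np.linalg.norm(x-y)
H={'red':[(0,8),(172,180)],'yellow':[(20,32)],'green':[(45,80)],'blue':[(105,130)]}
def blobs(s,col,box,smin=110,vmin=50,amin=3):
    h=cv2.cvtColor(s["img"],cv2.COLOR_RGB2HSV); m=np.zeros(h.shape[:2],np.uint8)
    for a,b in H[col]: m|=cv2.inRange(h,(a,smin,vmin),(b,255,255))
    x0,y0,x1,y1=box; k=np.zeros_like(m);k[y0:y1,x0:x1]=m[y0:y1,x0:x1]
    n,_,st,c=cv2.connectedComponentsWithStats(k)
    return [(c[i].round(1).tolist(),st[i].tolist()) for i in range(1,n) if st[i][4]>=amin]
E
python3 - <<'E'
import pickle;from h import *
d=pickle.load(open("s0.pkl","rb"))
for n,b in(("scene",(240,190,440,330)),("top",(240,225,400,290))):
    for c in H: print(n,c,blobs(d[n],c,b))
a=d["scene"]["img"][195:335,250:440,::-1]; b=d["top"]["img"][220:290,240:400,::-1]
cv2.imwrite("pics/c.png",np.vstack([cv2.resize(x,(760,int(760*x.shape[0]/x.shape[1])),interpolation=2)[:,:] for x in(b,)]))
cv2.imwrite("pics/cs.png",cv2.resize(a,None,fx=4,fy=4,interpolation=2))
E
```

```text
scene red [([293.5, 249.7], [287, 246, 15, 9, 29]), ([392.8, 264.0], [387, 260, 12, 10, 86]), ([317.7, 297.2], [314, 293, 8, 10, 66])]
scene yellow [([369.4, 257.0], [365, 252, 10, 11, 81])]
scene green [([273.7, 243.1], [268, 241, 11, 5, 25])]
scene blue [([308.9, 208.0], [298, 202, 23, 13, 85])]
top red [([275.4, 266.2], [271, 262, 10, 10, 77])]
top yellow [([282.1, 244.0], [279, 241, 7, 7, 36])]
top green [([372.5, 233.8], [372, 231, 2, 7, 13])]
top blue [([354.4, 249.6], [352, 237, 6, 26, 126])]
```

View pics/cs.png

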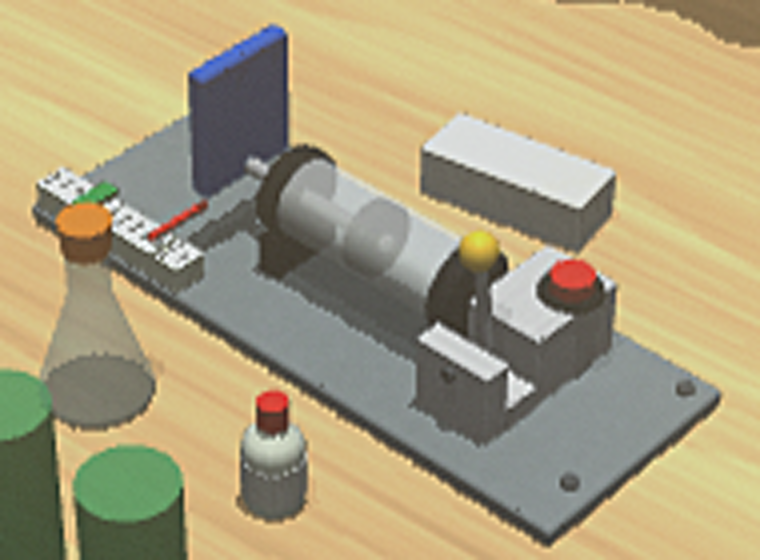

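View pics/c.png

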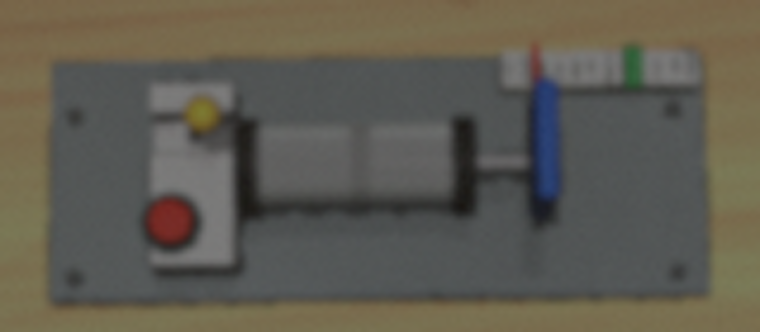

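Views: the lever is raised (yellow ball), the red pointer is at top (353,233), and the green mark is at top (373,234).

Run:
```python
import pickle;from h import *
d=pickle.load(open("s0.pkl","rb"));S,T=d["scene"],d["top"]
print("btn",plane(S,392.8,264,.074),plane(T,275.4,266.2,.074),tri(S,(392.8,264),T,(275.4,266.2)))
print("knob",plane(S,369.5,257.2,.109),plane(T,282.2,244,.109),tri(S,(369.5,257.2),T,(282.2,244)))
g=blobs(T,'green',(360,225,385,242),60,25); print(g)
print("mark",plane(S,273.7,243.1,.034),plane(T,373.1,233.8,.034))
print("ptr",plane(S,293.5,249.7,.04),plane(T,352.7,233,.04))
print("handle top",plane(S,309.5,207.5,.135),plane(T,354.6,249.6,.135))
h=cv2.cvtColor(T["img"],cv2.COLOR_RGB2HSV)
C=np.array([(50,63),(707,70),(710,296),(48,302)])/4.75+[240,220]
for c in C: print("corner",c,plane(T,*c,.012))
print("flaskA stopper top",plane(S,271,251,.12),"dropper",plane(S,318,295,.07),"carton T",plane(T,320,304,.03), "amber cap",plane(S,194,212,.13))
```

```text
btn [0.5570396  0.11854422 0.074     ] [0.54917633 0.11330393 0.074     ] (array([0.55016207, 0.11394426, 0.0672693 ]), np.float64(0.0005022375654856968))
knob [0.6057829  0.09103261 0.109     ] [0.60274462 0.08856409 0.109     ] (array([0.60315957, 0.0889031 , 0.10632771]), np.float64(0.0004989618218004424))
[([373.0, 234.0], [372, 230, 3, 9, 27])]
mark [ 0.62854758 -0.16746351  0.034     ] [ 0.6263642  -0.16944462  0.034     ]
ptr [ 0.62334563 -0.10946348  0.04      ] [ 0.63224099 -0.11093657  0.04      ]
handle top [ 0.57452119 -0.10055136  0.135     ] [ 0.5662721  -0.10382903  0.135     ]
corner [250.52631579 233.26315789] [0.66204875 0.18272772 0.012     ]
corner [388.84210526 234.73684211] [ 0.6244511  -0.21734552  0.012     ]
corner [389.47368421 282.31578947] [ 0.48611044 -0.20408198  0.012     ]
corner [250.10526316 283.57894737] [0.51535977 0.19252164 0.012     ]
flaskA stopper top [ 0.7299958  -0.07173849  0.12      ] dropper [0.72983858 0.05519995 0.07      ] carton T [ 0.43932087 -0.00113154  0.03      ] amber cap [ 0.74570936 -0.29300595  0.13      ]
```

Pump frame: origin about (0.574, -0.0195), x axis about (0.085, 0.996). The button is near (0.550, 0.115), and the pull needed is about 58 mm. I'll move over the button with the fingers shut and the closing line along pump y.

Request:
{"fn": "apply_moves", "kwargs": {"series": [[-1, 2, 4.2, 0, 5.7], [-1, 2, 4.2, 0, 5.7], [-1, 2, 4.2, 0, 5.7], [-1, 2, 4.2, 0, 5.7], [-1, 2, 4.2, 0, 5.7], [-1, 2, 4.2, 0, 5.7], [-1, 2, 4.2, 0, 5.7], [-1, 2, 4.2, 0, 5.7], [-1, 2, 4.2, 0, 5.7], [-1, 2, 4.2, 0, 5.7], [-1, 2, 4.2, 0, 5.7], [-1, 2, 4.2, 0, 6.1]], "squeeze": 25}}

```text
time: 1.3
ee_pos: [0.4298, -0.1419, 0.3037]
ee_rot: [0.0, 0.735, 0.678, -0.0]
contact_force: [0.3, -0.2, -0.3]
opening: 0.0003
grip_force: 0.0
```

Request:
{"fn": "apply_moves", "kwargs": {"series": [[-1, 2, 4.2, 0, 0], [-1, 2, 4.2, 0, 0], [-1, 2, 4.2, 0, 0], [-1, 2, 4.2, 0, 0], [-1, 2, 4.2, 0, 0], [-1, 2, 4.2, 0, 0], [-1, 0, 0, -3, 0], [-1, 0, 0, -3, 0], [-1, 0, 0, 0, 0], [-1, 0, 0, 0, 0]]}}

```text
time: 2.3
ee_pos: [0.549, 0.1081, 0.2432]
ee_rot: [-0.001, 0.737, 0.676, -0.001]
contact_force: [0.3, 0.0, 0.4]
opening: 0.0002
grip_force: 0.0
```

Request:
{"fn": "apply_moves", "kwargs": {"series": [[-1, 0, 0.7, -3, 0], [-1, 0, 0, -3, 0], [-1, 0, 0, -2, 0], [-1, 0, 0, 0, 0], [-1, 0, 0, 0, 0]]}}

```text
time: 2.8
ee_pos: [0.5507, 0.115, 0.1657]
ee_rot: [0.001, 0.737, 0.676, 0.001]
contact_force: [0.1, 0.5, -0.3]
opening: 0.0
grip_force: 0.0
```

Run:
```python
from workcell import monitor, snapshot, r
import cv2,numpy as np
a=snapshot("scene")["img"][195:335,300:490,::-1]
cv2.imwrite("pics/b1.png",cv2.resize(a,None,fx=4,fy=4,interpolation=2))
s=monitor.sense();print(s["ee_pos"],s["contact_force"])
```

```text
[0.55123991 0.11510615 0.16633782] [-0.67050221 -0.64806965  0.51074468]
```

View pics/b1.png

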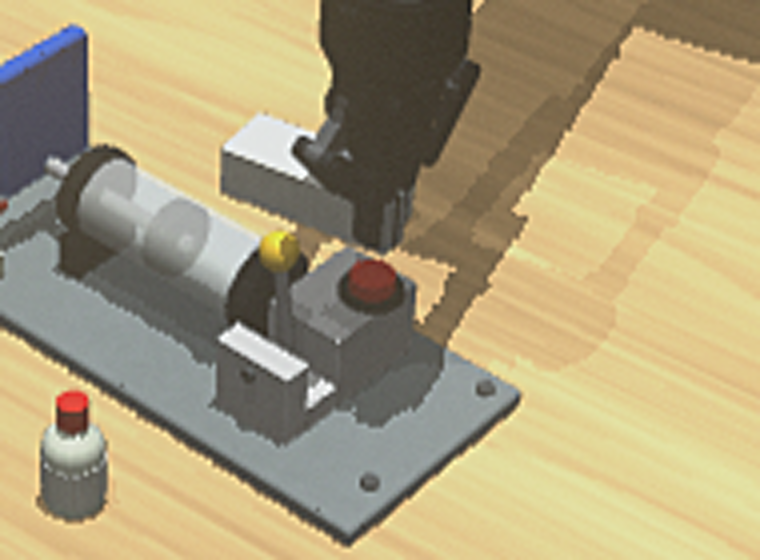

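The fingertips stand over the button (crop 375,245 above 373,283). Next: press, then let it spring back.

Request:
{"fn": "apply_moves", "kwargs": {"series": [[-1, 0, 0, -1.3, 0], [-1, 0, 0, -0.7, 0], [-1, 0, 0, -0.3, 0], [-1, 0, 0, -0.2, 0], [-1, 0, 0, 0, 0]]}}

```text
time: 3.35
ee_pos: [0.5505, 0.1153, 0.1398]
ee_rot: [0.001, 0.737, 0.676, 0.001]
contact_force: [1.4, -1.2, 5.0]
opening: 0.0001
grip_force: 2.3
```

Request:
{"fn": "apply_moves", "kwargs": {"series": [[-1, 0, 0, -0.1, 0], [-1, 0, 0, 0, 0], [-1, 0, 0, 3, 0], [-1, 0, 0, 3, 0], [-1, 0, 0, 3, 0], [0, 3, 2, 0, 0], [0, 2.9, 2.2, 0, 0], [0, 0, 0, 0, 0], [0, 0, 0, 0, 0]]}}

```text
time: 4.25
ee_pos: [0.6081, 0.1574, 0.2268]
ee_rot: [-0.001, 0.736, 0.677, -0.001]
contact_force: [-0.2, -0.9, -0.2]
opening: 0.043
grip_force: 0.0
```

Run:
```python
from workcell import monitor, snapshot, r
from h import *
S=snapshot("scene");T=snapshot("top")
a=S["img"][195:335,300:490,::-1]
cv2.imwrite("pics/b2.png",cv2.resize(a,None,fx=4,fy=4,interpolation=2))
for c in blobs(S,'yellow',(340,220,460,330)): print(c,plane(S,*c[0],.060))
print([ (b,plane(S,*b[0],.074)) for b in blobs(S,'red',(340,220,460,290),100,40)])
s=monitor.sense();print(s["ee_pos"],s["contact_force"],s["opening"])
```

```text
([393.4, 289.8], [389, 285, 10, 10, 81]) [0.61083997 0.15841592 0.06      ]
[(([392.8, 264.7], [387, 260, 12, 11, 100]), array([0.55897933, 0.11989138, 0.074     ]))]
[0.60736937 0.1567333  0.22675919] [-0.15668511  0.91685258 -0.056541  ] 0.042146844212617426
```

View pics/b2.png

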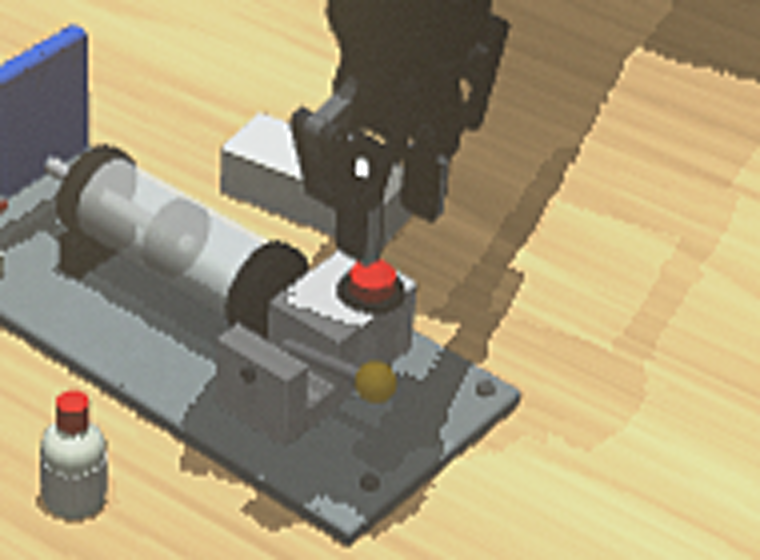

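The lever lies dropped (ball at crop 375,381) and the button is out. Descend on the ball and grip it.

Request:
{"fn": "apply_moves", "kwargs": {"series": [[0, 0.2, 0.1, -4, 0], [0, 0, 0, -4, 0], [0, 0, 0, -2, 0], [0, 0, 0, -1.2, 0], [0, 0, 0, 0, 0], [-1, 0, 0, 0, 0], [-1, 0, 0, 0, 0], [-1, 0, 0, 0, 0], [-1, 0, 0, 0, 0]], "squeeze": 20}}

```text
time: 5.25
ee_pos: [0.6106, 0.1584, 0.1175]
ee_rot: [-0.0, 0.737, 0.676, 0.0]
contact_force: [-6.2, 0.6, 5.7]
opening: 0.0203
grip_force: 19.7
```

Request:
{"fn": "apply_moves", "kwargs": {"series": [[-1, -0.03, -0.32, 1.15, 0], [-1, -0.05, -0.54, 1.07, 0], [-1, -0.06, -0.75, 0.94, 0], [-1, -0.08, -0.92, 0.77, 0], [-1, -0.09, -1.05, 0.57, 0], [-1, -0.1, -1.14, 0.35, 0], [-1, -0.1, -1.19, 0.12, 0], [-1, -0.07, -0.78, -0.05, 0], [-1, 0, 0, 0, 0], [-1, 0, 0, 0, 0]]}}

```text
time: 6.25
ee_pos: [0.6055, 0.0902, 0.1659]
ee_rot: [0.001, 0.737, 0.676, 0.0]
contact_force: [-2.9, 0.1, 6.5]
opening: 0.0205
grip_force: 20.7
```

Run:
```python
from workcell import monitor, snapshot, r
from h import *
S=snapshot("scene")
a=S["img"][195:335,300:490,::-1]
cv2.imwrite("pics/b3.png",cv2.resize(a,None,fx=4,fy=4,interpolation=2))
print(blobs(S,'yellow',(340,220,460,330)),blobs(S,'red',(340,220,460,290),100,40))
s=monitor.sense();print(s["ee_pos"],s["contact_force"],s["opening"])
```

```text
[([373.2, 258.2], [371, 253, 6, 11, 55])] [([392.6, 264.6], [387, 260, 12, 11, 100])]
[0.60552779 0.09042121 0.16589496] [-2.69227602  0.3906895   6.70718077] 0.020234470805055874
```

View pics/b3.png

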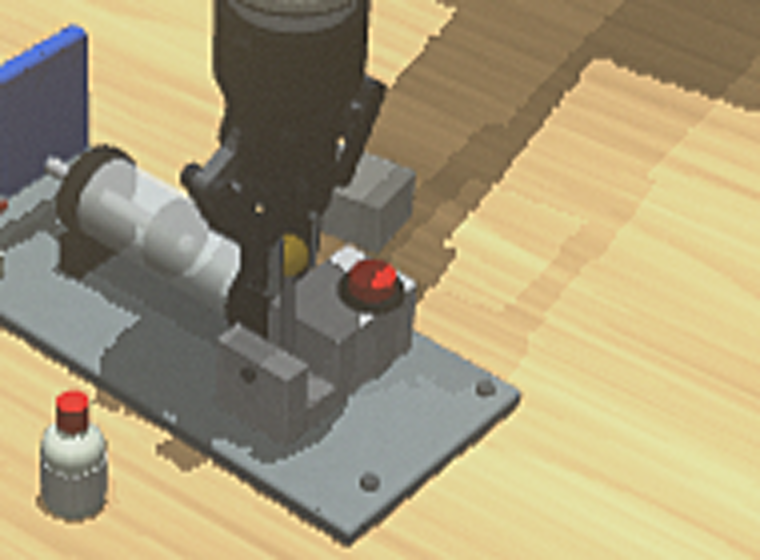

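The ball is held near upright (crop 290,255), about 2 px short of its old place. I'll push it a little further onto the stop, then open and rise.

Request:
{"fn": "apply_moves", "kwargs": {"series": [[-1, -0.02, -0.2, 0, 0], [-1, -0.02, -0.2, 0, 0], [-1, 0, 0, 0, 0], [-0.3, 0, 0, 0, 0], [0, 0, 0, 0, 0], [0, 0, 0, 0, 0], [0, 0, 0, 0, 0], [0, 0, 0, 3, 0], [0, 0, 0, 4, 0], [0, 0, 0, 3, 0], [0, 0, 0, 0, 0]]}}

```text
time: 7.4
ee_pos: [0.6075, 0.0877, 0.2712]
ee_rot: [0.003, 0.737, 0.676, 0.004]
contact_force: [0.6, 0.3, 1.0]
opening: 0.0424
grip_force: 0.0
```

Run:
```python
from workcell import monitor, snapshot, r
from h import *
S=snapshot("scene")
print(blobs(S,'yellow',(340,220,460,330)),blobs(S,'red',(340,220,460,290),100,40))
s=monitor.sense();print(s["ee_pos"],s["contact_force"],s["opening"])
```

```text
[([369.4, 257.2], [365, 252, 10, 11, 86])] [([392.7, 264.4], [387, 260, 12, 11, 99])]
[0.60618133 0.08753133 0.26839272] [-0.46355972 -0.61687024  0.06108713] 0.04284547090296056
```

The lever and button are back exactly at their starting pixels. Turn and go to the handle.

Request:
{"fn": "apply_moves", "kwargs": {"series": [[0.2, -0.4, -1.8, 0, -7.5], [0.2, -0.4, -1.8, 0, -7.5], [0.2, -0.4, -1.8, 0, -7.5], [0.2, -0.4, -1.8, 0, -7.5], [0.2, -0.4, -1.8, 0, -7.5], [0.2, -0.4, -1.8, 0, -7.5], [0.2, -0.4, -1.8, 0, -7.5], [0.2, -0.4, -1.8, 0, -7.5], [0.2, -0.4, -1.8, 0, -7.5], [0.2, -0.3, -1.8, 0, -7.5], [0.2, 0, -1, 0, -7.5], [0.2, 0, 0, 0, -7.5]]}}

```text
time: 8.65
ee_pos: [0.5643, -0.1039, 0.2628]
ee_rot: [-0.0, 0.999, -0.046, -0.002]
contact_force: [-0.7, -0.3, -0.4]
opening: 0.0514
grip_force: 0.0
```

Request:
{"fn": "apply_moves", "kwargs": {"series": [[0.2, 0, 0, 0, 0], [0.2, 0, 0, -2, 0], [0.2, 0, 0, 0, 0], [0.2, 0, 0, 0, 0]]}}

```text
time: 9.05
ee_pos: [0.5646, -0.1023, 0.2438]
ee_rot: [-0.0, 0.999, -0.042, -0.001]
contact_force: [0.4, 0.2, 0.4]
opening: 0.0515
grip_force: 0.0
```

Run:
```python
from workcell import monitor, snapshot, r
from h import *
S=snapshot("scene")
a=S["img"][165:305,230:420,::-1]
cv2.imwrite("pics/b4.png",cv2.resize(a,None,fx=4,fy=4,interpolation=2))
s=monitor.sense();print(s["ee_pos"],s["ee_rot"],s["contact_force"],s["opening"])
```

```text
[ 0.56519576 -0.10241027  0.2446751 ] [-1.16887521e-04  9.99128608e-01 -4.17331545e-02 -5.95217898e-04] [0.31172624 0.22328622 0.08402027] 0.0511575323185564
```

View pics/b4.png

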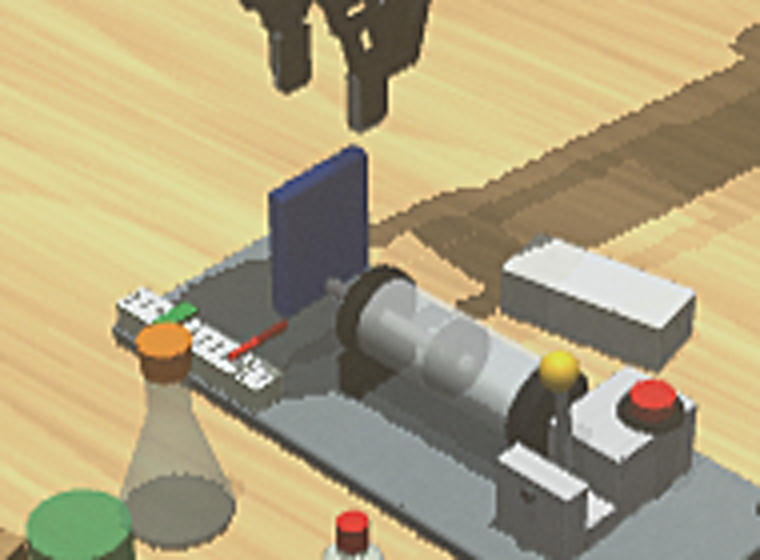

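The fingers stand over the paddle, one on each side (crop 290 and 365 above 318,170). Descend and grip.

Request:
{"fn": "apply_moves", "kwargs": {"series": [[0.2, 0.3, 0, -3, 0], [0.2, 0, 0, -3, 0], [0.2, 0, 0, -1.2, 0], [0.2, 0, 0, 0, 0], [-1, 0, 0, 0, 0], [-1, 0, 0, 0, 0], [-1, 0, 0, 0, 0], [-1, 0, 0, 0, 0], [-1, 0, 0, 0, 0]], "squeeze": 50}}

```text
time: 10.0
ee_pos: [0.5696, -0.1043, 0.1753]
ee_rot: [0.002, 0.999, -0.042, 0.002]
contact_force: [-0.6, -5.6, 1.5]
opening: 0.0133
grip_force: 49.6
```

```bash
cat > m.py <<'E'
from workcell import monitor, snapshot, r
from h import *
S=snapshot("scene");T=snapshot("top")
print(blobs(S,'yellow',(340,220,460,330)))
xh=np.array([.085,.9964])
for n,s in(("S",S),("T",T)):
    bx=(240,225,330,275) if n=="S" else (340,224,400,242)
    for c,z in(("red",.04),("green",.034)):
        for b in blobs(s,c,bx,90 if n=="S" else 60,40 if n=="S" else 25):
            p=plane(s,*b[0],z)[:2]; print(n,c,b,p.round(4),"px",round(float((p-[.574,-.0195])@xh),4))
s=monitor.sense();print(s["ee_pos"],s["contact_force"],s["opening"],s["grip_force"])
a=S["img"][215:285,240:335,::-1]
cv2.imwrite("pics/m.png",cv2.resize(a,None,fx=8,fy=8,interpolation=2))
E
python3 m.py
```

```text
[([369.3, 257.1], [365, 252, 10, 11, 84])]
S red ([294.0, 249.4], [287, 245, 15, 10, 31]) [ 0.6218 -0.1093] px -0.0854
S green ([273.8, 243.0], [268, 241, 11, 5, 27]) [ 0.6281 -0.1675] px -0.1429
[ 0.56959041 -0.10432182  0.17532   ] [-1.38109642 -4.39786527  2.63850631] 0.013477693662671672 49.59371745586395
```

Request:
{"fn": "apply_moves", "kwargs": {"series": [[-1, -0.06, -0.7, 0, 0], [-1, -0.06, -0.7, 0, 0], [-1, -0.06, -0.7, 0, 0], [-1, -0.06, -0.7, 0, 0], [-1, -0.06, -0.7, 0, 0], [-1, -0.06, -0.7, 0, 0], [-1, -0.06, -0.7, 0, 0], [-1, -0.06, -0.7, 0, 0], [-1, 0, 0, 0, 0], [-1, 0, 0, 0, 0]]}}

```text
time: 11.1
ee_pos: [0.5657, -0.1577, 0.1753]
ee_rot: [-0.001, 0.999, -0.043, 0.003]
contact_force: [2.6, 8.1, 6.7]
opening: 0.0135
grip_force: 50.6
```

```bash
python3 m.py
```

```text
[([369.3, 257.1], [365, 252, 10, 11, 83])]
S red ([278.6, 239.6], [271, 236, 15, 9, 25]) [ 0.617  -0.1622] px -0.1386
S green ([269.2, 244.8], [268, 244, 3, 2, 4]) [ 0.6399 -0.1711] px -0.1454
[ 0.56572728 -0.15753673  0.17529601] [2.56334902 8.54942278 5.61981542] 0.013063326497203721 50.4991739988327
```

View pics/m.png

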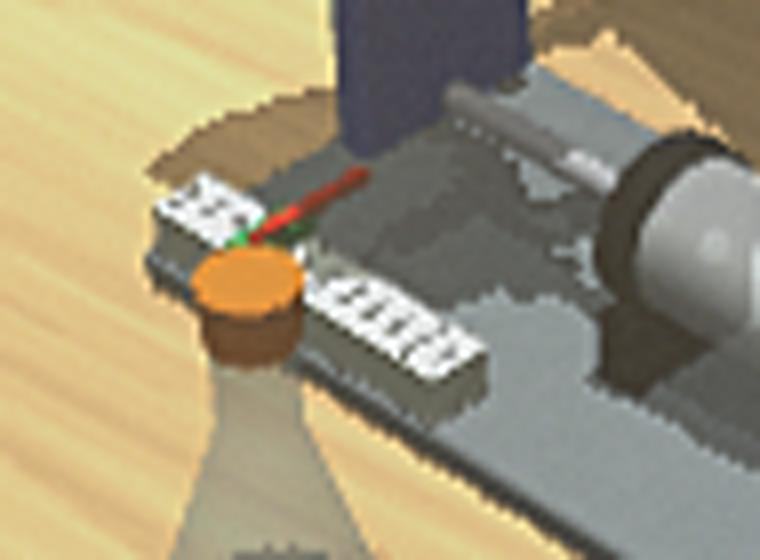

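The pointer lies across the mark, just short of its middle (crop 300,207 against green 270,235), with about 4.5 mm to go.

Request:
{"fn": "apply_moves", "kwargs": {"series": [[-1, -0.02, -0.23, 0, 0], [-1, -0.02, -0.22, 0, 0], [-1, 0, 0, 0, 0], [-1, 0, 0, 0, 0], [-1, 0, 0, 0, 0]]}}

```text
time: 11.7
ee_pos: [0.5654, -0.1618, 0.1753]
ee_rot: [-0.001, 0.999, -0.042, 0.003]
contact_force: [4.5, 8.3, 4.6]
opening: 0.0135
grip_force: 50.4
```

```bash
python3 m.py; python3 -c "
import cv2
from workcell import snapshot
a=snapshot('top')['img'][215:265,335:405,::-1];cv2.imwrite('pics/mt.png',cv2.convertScaleAbs(cv2.resize(a,None,fx=7,fy=7,interpolation=2),alpha=1.7))
b=cv2.imread('pics/m.png');b=cv2.resize(b,(420,310));c=cv2.imread('pics/mt.png');c=cv2.resize(c,(434,310));cv2.imwrite('pics/mm.png',cv2.hconcat([b,c])[:, :800])"
```

```text
[([369.4, 257.0], [365, 252, 10, 11, 82])]
S red ([276.9, 239.1], [270, 235, 15, 9, 29]) [ 0.6181 -0.1666] px -0.1429
S green ([276.3, 243.0], [275, 242, 4, 3, 7]) [ 0.6244 -0.163 ] px -0.1387
[ 0.56540964 -0.16182858  0.175302  ] [3.23763994 8.31651168 5.95201923] 0.013253503537435424 50.41831970214844
```

View pics/mm.png

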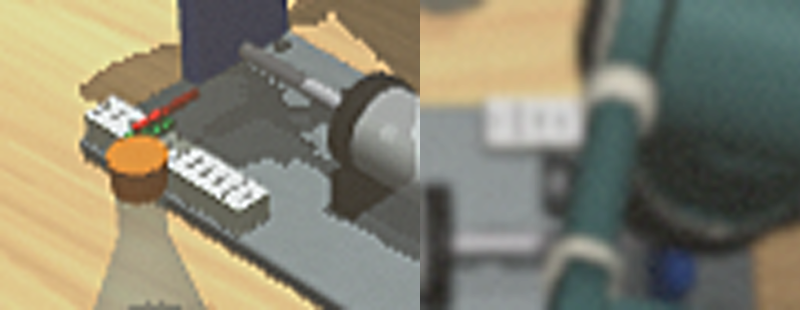

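The pointer is centred on the mark: both measure at pump x -0.1429, and the top-view estimate agrees within about 2 mm. The handle is held with 50 N, and the lever and button are unchanged.

```bash
python3 -c "
from workcell import r
print(r.hand_in())"
```

```text
the job is handed in; nothing more can be done
None
```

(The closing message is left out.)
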